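# Close the keypad cover of the pH meter

## Task

Close the orange keypad cover of the pH meter: push it over with the fingertips until it lies flat over the keys, then, still holding it down, push it by its white rib until its tongue is fully home beneath the black lip, and let go so that the lip alone keeps it shut. Use only the fingers, lift nothing, and leave the beaker, flask, bulb and stopper beside the meter where they stand.

Things in the scene. Friction and masses are not known exactly. Their poses are not given: they have to be found in the camera images.
- meter: White bench pH meter fixed to the bench, 190 (x) x 230 (y) x 45 mm high; its flat top, the deck, is at 45 mm. Origin: centre of its underside, on the bench. Its z is up; its +x points from the black lip to the cover's hinge; its y is parallel to the hinge. A blue display bezel, 24 x 150 mm, rises 5 mm above the deck behind the hinge, centred at x = +80 mm.
- hinge (a point): Middle of the hinge line of the cover, on the meter at x = +55, y = 0, z = 49 mm (4 mm above the deck). Does not move with the cover. The hinge brackets at y = +-83 mm rise 11 mm above the deck.
- lip (a point): Middle of the lower edge of the mouth of the fixed black lip, on the meter at x = -62, y = 0, z = 53.5 mm. The lip is 94 mm long along y; from this edge its 5 mm thick overhang runs on towards the meter's -x, and the gap beneath it (8.5 mm above the deck) is 14 mm deep before the post that carries it. Its top is 13.5 mm above the deck.
- cover_fold (a joint): Angle of the orange cover about the hinge, rad: 0 = flat over the keys, pointing to the lip (a hard stop); pi/2 = upright; 2.1 = leaning back away from the lip. Begins at 1.3 to 1.8. Hinge with friction and a spring: it stays where it is between about 1.1 and 2.1, but let go when flat and not tucked it springs up to about 0.9. Holding it flat takes about 0.11 N m (roughly 2 N at 50 mm from the hinge).
- cover_slide (a joint): Slide of the cover in its own plane, m, away from the hinge: its hinge pins run in slots. 0 = at the hinge (start), 0.015 = fully out, hard stop. Lying flat, it slides to the meter's -x, its tongue passing beneath the lip; about 2.5 N of friction, stays where it is left. The tongue goes under the lip only when the cover lies flat (within about 0.03 rad); otherwise it runs into the lip.
- rib (a point): Middle of the top of the white rib on the cover's outer face (the face that is up when the cover is flat, and away from the lip when it stands up). The rib is 60 mm long parallel to the hinge, 6 mm wide, stands 6.5 mm above the 4 mm thick cover, 81 mm from the hinge (at slide 0). A fingertip on the outer face between hinge and rib can hold the cover down and push the rib towards the lip.
- cover_edge (a point): Middle of the cover's free edge, the end of its tongue (80 mm long parallel to the hinge, 3 mm thick), 114 mm from the hinge at slide 0. Lying flat it then ends 3 mm short of the lip's mouth. The cover itself is 150 mm wide along the hinge and reaches to 104 mm from it.
- beaker: Bystander: loose glass beaker, 68 mm across, 85 mm high. Origin: centre of its underside.
- flask: Bystander: loose glass conical flask, 68 mm across at the foot, 95 mm high. Origin: centre of its underside.
- bulb: Bystander: loose red pipette bulb, 54 mm across, 72 mm high. Origin: centre of its underside.
- stopper: Bystander: loose beige rubber stopper, 30 mm across, 28 mm high. Origin: centre of its underside.

How it is judged:
On the way, in this order (a step that is already met when the one before it is completed fails the run):
1. the cover is folded down nearly flat, not yet tucked (value of joint cover_fold below 0.25 rad and value of joint cover_slide below 0.008 m).
2. the cover's tongue is beneath the lip (value of joint cover_fold below 0.06 rad and value of joint cover_slide above 0.01 m), for 0.2 s.
At the end, for the whole second after the job is handed in: The cover lies flat (within 0.06 rad) at rest, slid out at least 10 of its 15 mm so that its tongue is at least 7 mm beneath the lip, which alone holds it shut; each bystander is within 12 mm of where it began (all of step 2 and velocity of joint cover_fold between -0.05 and 0.05 rad/s and distance of each of beaker, flask, bulb, stopper from where it was at the start of the episode below 0.012 m); the robot touches nothing.
It fails at once if the arm or the gripper's body, not the fingers, presses on the meter or its cover with over 3 N (contact force between the arm and meter above 3 N).
It fails at once if a bystander is pushed, tipped or lifted by more than 12 mm (distance of any of beaker, flask, bulb, stopper from where it was at the start of the episode above 0.012 m).
It fails at once if the cover is drawn up in its slots (lifted) by more than 10 mm while it is still standing open (value of joint cover_slide above 0.01 m and value of joint cover_fold above 0.9 rad).
It also fails if it takes over 48 s, if anything falls off the work surface, if the arm or the gripper's body presses on something with over 40 N, if the wrist force passes 120 N, or if a joint passes its speed limit or range.

## Robot

A 6-joint arm with a two-finger parallel gripper is mounted at the origin on the work surface. World frame = base frame: x ahead of the robot, y to its left, z up, the work surface at z = 0. Lengths are in m, angles in rad, forces in N, time in s.
With the tool pointing down it reaches from about 0.275 to 0.85 m from the base axis. Payload 5.2 kg.
Tool frame: the origin (TCP) lies at the very end of the fingers, on their centre line; the grasp point (between the pads) lies 19 mm behind it; z points along the fingers, y is the direction in which the jaws open and shut (so a half turn about z gives the same grasp; the last joint's range is limited). The gripper opens to 85 mm and grips with 20 to 120 N. Pads are 22 mm wide; open, the fingers measure 114 mm over their backs; the gripper's body (76 mm by 85 mm) begins 54 mm behind the grasp point. The pads swing forward as they close: fully open they stand 13 mm farther back than shut.
Start: joints at [-1.307, 0.259, 1.535, -0, 1.348, -0.203], TCP at [0.248, -0.491, 0.231] pointing down, gripper open.
Joint ranges: [-3.14, 3.14], [-0.91, 2.08], [0.19, 2.58], [-1.22, 4.36], [0.22, 2.71], [-3.12, 3.12]. Speed limits (rad/s): [2.57, 2.57, 3.14, 3.14, 3.14, 3.14].

## Interface

Orientations are given as a unit quaternion [w, x, y, z].
In Python, from plant import bot, solve_ik, imaging, get_time_s, get_joint_pos, get_qvel, get_tau, get_ee_pos, get_orientation, get_ft_force, get_ft_torque, get_width gives the robot as it stands. Calls block until the motion is done:
- bot.move_pose(position, orientation): joint-space move of the TCP to a pose.
- bot.servo_line(position, feed=0.15, rot=None): straight line of the TCP; rot=None keeps the orientation; feed is the mean speed in m/s.
- bot.move_j(angles): joint-space move.
- bot.set_gripper(opening, grasp_force=None): finger opening in m; grasp_force is the grip in N (None keeps the last); returns when the fingers have stopped.
- bot.hold(seconds).
- solve_ik(position, orientation): joint angles nearest the present ones, or None.
- imaging.snapshot(name): name is "side" or "top" or "wrist"; returns the picture (400x640x3 uint8, red, green, blue); there is no depth.
- imaging.camera_model(name): a dict with "K" (3x3 intrinsics, pixels), "world_to_cam" (4x4, takes a point from world to camera coordinates). Camera axes: x right, y down, z forward; pixel columns grow to the right and rows downward; lengths in m; the calibration is good to about 2 mm. A picture is of the moment at which its call begins: read the wrist's pose just before it. camera_model takes no time and is no camera call; for the wrist camera it gives the pose at the moment of the call.
A pose or a line that the arm cannot do raises bot.MotionError and nothing moves.
- bot.finish_job(): hands the job in, once; it reports no verdict.
Readings, each from a call of its own:
- get_time_s(): time.
- get_joint_pos(): joint angles.
- get_qvel(): joint speeds.
- get_tau(): joint torques, N m.
- get_ee_pos(): TCP position.
- get_orientation(): TCP orientation.
- get_ft_force(): force on the tool from outside, world axes, zero at the start.
- get_ft_torque(): the same for the moment, N m.
- get_width(): finger opening in m.
Only numpy, scipy, OpenCV 4.12 (cv2) and the standard library are available. Lean on these libraries where they do the work, as an engineer would, in place of code of your own. Each camera call takes 0.05 s, during which the arm holds its last target.

## Working session

There is one attempt and no reset: what is moved stays moved. The work goes in short steps, each a Python script; the robot and the scene stay as the last script left them, time stands still between calls to the robot, and variables do not carry over. Pictures are saved under pics/ and viewed, and the job is handed in when it is done.

```bash
ls; mkdir -p pics
python3 - <<'E'
from plant import *
import cv2
for n in ["side","top","wrist"]:
    m=imaging.camera_model(n); im=imaging.snapshot(n)
    cv2.imwrite(f"pics/{n}0.png",im[:,:,::-1]); print(n,m["K"].round(1).tolist(),m["world_to_cam"].round(3).tolist())
print(get_time_s(),get_ee_pos(),get_orientation(),get_width())
E
```

```text
pics
side [[423.7, 0.0, 318.5], [0.0, 423.7, 197.4], [0.0, 0.0, 1.0]] [[0.955, -0.296, -0.016, -0.519], [-0.231, -0.708, -0.667, 0.22], [0.186, 0.641, -0.745, 0.891], [0.0, 0.0, 0.0, 1.0]]
top [[368.6, 0.0, 317.2], [0.0, 368.6, 202.3], [0.0, 0.0, 1.0]] [[0.018, -1.0, 0.01, 0.058], [-0.997, -0.019, -0.074, 0.551], [0.075, -0.008, -0.997, 0.974], [0.0, 0.0, 0.0, 1.0]]
wrist [[314.1, 0.0, 324.4], [0.0, 314.1, 199.7], [0.0, 0.0, 1.0]] [[0.45, -0.893, -0.001, -0.55], [-0.851, -0.429, 0.302, -0.039], [-0.27, -0.135, -0.953, 0.379], [0.0, 0.0, 0.0, 1.0]]
0.15 [ 0.24742307 -0.49077203  0.23067563] [-6.91221901e-04  9.72889543e-01  2.31269235e-01 -3.03438120e-05] 0.08556169581071629
```

View pics/side0.png

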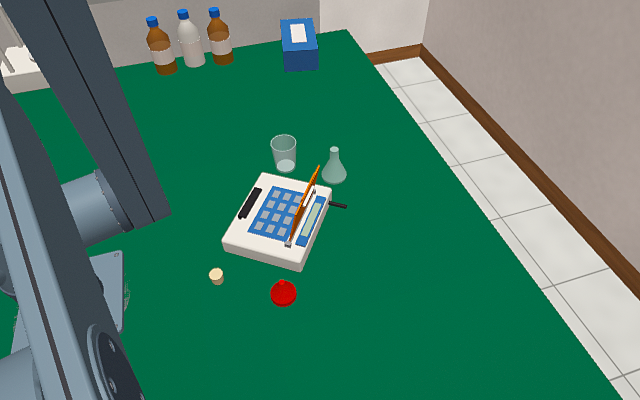

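View pics/top0.png

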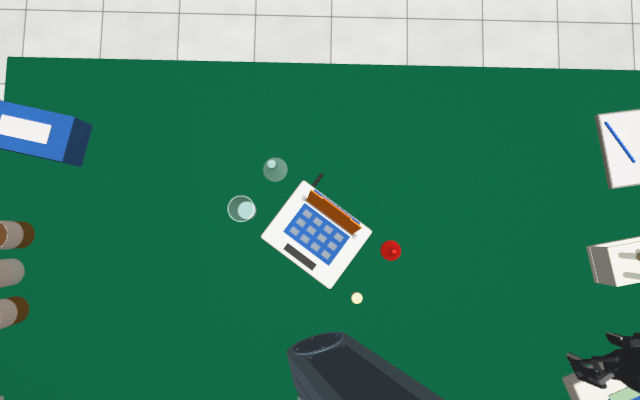

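View pics/wrist0.png

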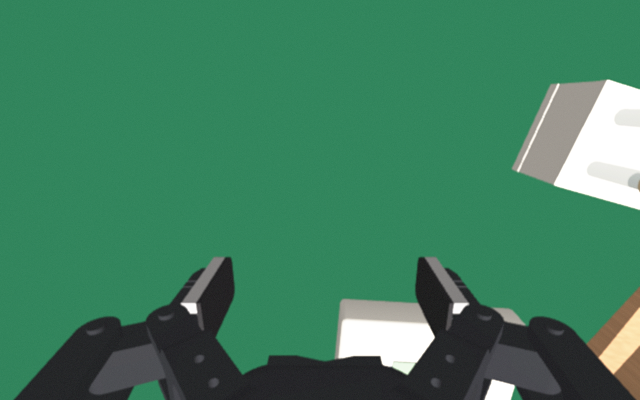

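```bash
cat > h.py <<'E'
from plant import *
import numpy as np, cv2
def ray(m,uv):
    W=m["world_to_cam"];R=W[:3,:3];t=W[:3,3]
    d=R.T@np.linalg.inv(m["K"])@np.array([uv[0],uv[1],1.]);return -R.T@t,d
def onz(m,uv,z):
    o,d=ray(m,uv);return o+d*(z-o[2])/d[2]
def tri(obs):
    A=np.zeros((3,3));b=np.zeros(3)
    for m,uv in obs:
        o,d=ray(m,uv);d=d/np.linalg.norm(d);P=np.eye(3)-np.outer(d,d);A+=P;b+=P@o
    p=np.linalg.solve(A,b)
    res=[np.linalg.norm((np.eye(3)-np.outer(d/np.linalg.norm(d),d/np.linalg.norm(d)))@(p-o)) for o,d in [ray(m,uv) for m,uv in obs]]
    return p,res
def proj(m,p):
    q=m["world_to_cam"]@np.append(p,1);q=m["K"]@q[:3];return q[:2]/q[2]
def snap(n,fn):
    m=imaging.camera_model(n);im=imaging.snapshot(n);cv2.imwrite("pics/"+fn+".png",im[:,:,::-1]);np.savez("pics/"+fn,im=im,K=m["K"],W=m["world_to_cam"]);return m,im
def load(fn):
    d=np.load("pics/"+fn+".npz");return dict(K=d["K"],world_to_cam=d["W"]),d["im"]
E
python3 - <<'E'
from h import *
m=imaging.camera_model("top");s=imaging.camera_model("side")
for n,uv in dict(lf=(305,181),rf=(372,232),nr=(331,289),nl=(262,237)).items(): print(n,onz(m,uv,.045).round(4))
print("lip",tri([(m,(299.5,257)),(s,(250,202))]))
print("bulb",onz(m,(391,250),.03),onz(s,(283,293),.03))
print("stopper",onz(m,(357,298),.028),onz(s,(216,273),.028))
print("beaker",onz(m,(241,208),.04),onz(s,(285,165),.0))
print("flask",onz(m,(275,169),.0),onz(s,(334,175),.0))
E
```

```text
lf [0.6037 0.1014 0.045 ]
rf [ 0.4726 -0.0768  0.045 ]
nr [0.3238 0.0284 0.045 ]
nl [0.4544 0.2104 0.045 ]
lip (array([0.40746901, 0.11088145, 0.055226  ]), [np.float64(0.0023243191079144387), np.float64(0.002324319107914399)])
bulb [ 0.42593131 -0.12992321  0.03      ] [ 0.42741495 -0.13155037  0.03      ]
stopper [ 0.29891851 -0.04121009  0.028     ] [ 0.30315887 -0.04083172  0.028     ]
beaker [0.52941337 0.26863608 0.04      ] [0.52918455 0.26400752 0.        ]
flask [0.64148842 0.18625093 0.        ] [ 6.44175038e-01  1.85783497e-01 -1.11022302e-16]
```

Run:
```python
from h import *
from scipy.spatial.transform import Rotation as R
w=imaging.camera_model("wrist");W=w["world_to_cam"]
q=get_orientation();T=R.from_quat(np.r_[q[1:],q[0]]).as_matrix();p=get_ee_pos()
c=-W[:3,:3].T@W[:3,3];print("cam in tool",T.T@(c-p),"axes",(T.T@W[:3,:3].T).round(3).tolist())
print(T.round(3).tolist())
X=np.array([.814,-.58,0]);Y=np.array([.58,.814,0])
for s in(1,-1):
    M=np.c_[-s*X if 0 else s*X, -s*Y, [0,0,-1]]
    qq=R.from_matrix(M).as_quat();qq=np.r_[qq[3],qq[:3]]
    for pos in ([.54,.01,.33],[.54,.01,.12],[.35,.1,.3],[.42,.1,.06]):
        a=solve_ik(np.array(pos),qq);print(s,pos,None if a is None else np.round(a,2))
```

```text
cam in tool [ 0.07716104  0.00057622 -0.14197604] axes [[0.0, -0.953, -0.302], [1.0, -0.0, 0.001], [-0.001, -0.302, 0.953]]
[[0.893, 0.45, -0.0], [0.45, -0.893, 0.001], [0.0, -0.001, -1.0]]
1 [0.54, 0.01, 0.33] [-0.19  0.19  1.38 -0.    1.57  2.  ]
1 [0.54, 0.01, 0.12] [-0.19  0.34  1.71 -0.    1.09  2.  ]
1 [0.35, 0.1, 0.3] [-0.03 -0.14  1.79 -0.    1.48  2.16]
1 [0.42, 0.1, 0.06] [-0.03  0.26  2.03 -0.    0.86  2.16]
-1 [0.54, 0.01, 0.33] [-0.19  0.19  1.38 -0.    1.57 -1.14]
-1 [0.54, 0.01, 0.12] [-0.19  0.34  1.71 -0.    1.09 -1.14]
-1 [0.35, 0.1, 0.3] [-0.03 -0.14  1.79 -0.    1.48 -0.98]
-1 [0.42, 0.1, 0.06] [-0.03  0.26  2.03 -0.    0.86 -0.98]
```

```bash
cat >> h.py <<'E'
from scipy.spatial.transform import Rotation as Ro
def quat(yaw,tilt=0.,s=-1):
    X=np.array([np.cos(yaw),np.sin(yaw),0]);Y=np.array([-X[1],X[0],0])
    M=np.c_[s*X,-s*Y,[0,0,-1]]
    M=Ro.from_rotvec(Y*tilt).as_matrix()@M   # +tilt: finger tips lean to -X
    q=Ro.from_matrix(M).as_quat();return np.r_[q[3],q[:3]]
E
python3 - <<'E'
from h import *
X=np.array([.814,-.58,0]);Y=np.array([.58,.814,0]);C=np.array([.464,.066,0])
q=quat(-.62)
t=get_time_s()
bot.move_pose(C-.02*X+.06*Y+[0,0,.33],q);print(get_time_s()-t)
snap("wrist","w1")
bot.move_pose(C-.02*X-.06*Y+[0,0,.33],q);print(get_time_s()-t)
snap("wrist","w2");print(get_time_s())
E
```

```text
2.375
2.975
3.175
```

View pics/w1.png

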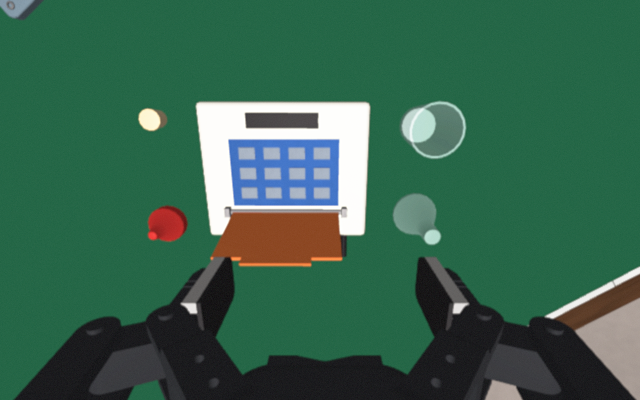

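View pics/w2.png

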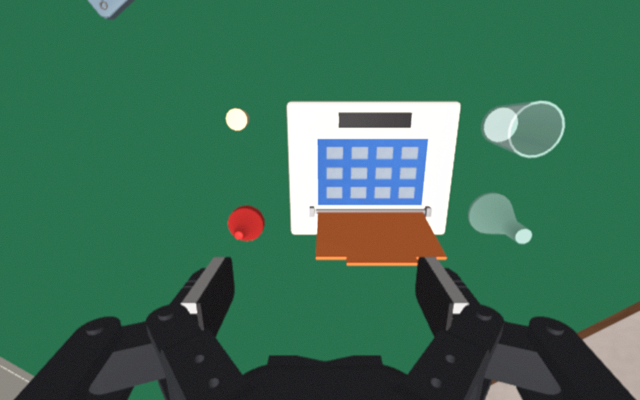

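Run:
```python
from h import *
V={}
for n in("w1","w2"):
    m,im=load(n);im=im.astype(int);r,g,b=im[...,0],im[...,1],im[...,2];roi=np.zeros(r.shape,bool);roi[95:275,190:475]=1
    def bl(mask,lo):
        k,lab,st,c=cv2.connectedComponentsWithStats((mask&roi).astype(np.uint8))
        i=1+np.argmax(st[1:,4]);return lab==i,st[i],c[i]
    lip=(r<70)&(g<70)&(b<70);lip[150:]=0
    L,sL,cL=bl(lip,0); (c,wh,a)=cv2.minAreaRect(np.argwhere(L)[:,::-1].astype(np.float32))
    bl_=(b>180)&(r<120);K,sK,cK=bl(bl_,0)
    bx=cv2.boxPoints(cv2.minAreaRect(np.argwhere(K)[:,::-1].astype(np.float32)))
    org=(r>200)&(g>80)&(g<150)&(b<90);O=org&roi
    ys,xs=np.nonzero(O)
    tr=np.median(ys[(ys>=0)])
    print(n,"lip",sL,cL,"key",sK,"orange bbox",xs.min(),xs.max(),ys.min(),ys.max())
    for y in range(ys.min(),ys.max()+1): x=xs[ys==y];print(y,x.min() if len(x) else '',x.max() if len(x) else '',len(x))
    V[n]=(m,sL,sK)
m1,l1,k1=V["w1"];m2,l2,k2=V["w2"]
f=lambda s:[(s[0]-.5,s[1]-.5),(s[0]+s[2]-.5,s[1]-.5),(s[0]+s[2]-.5,s[1]+s[3]-.5),(s[0]-.5,s[1]+s[3]-.5)]
for nm,a,b in(("lip",l1,l2),("key",k1,k2)):
    for u,v in zip(f(a),f(b)): p,e=tri([(m1,u),(m2,v)]);print(nm,p.round(4),round(e[0],4))
for u,v in (((227.5,212),(312,211.5)),((345,212),(429.5,211.5))): p,e=tri([(m1,u),(m2,v)]);print("brk",p.round(4),round(e[0],4))
```

```text
w1 lip [246 114   4   6  10] [246.9 115.8] key [ 229  140  110   65 4658] orange bbox 211 341 257 265
257 211 340 41
258 211 341 41
259 232 341 32
260   0
261   0
262   0
263 240 309 70
264 239 310 72
265 240 310 71
w2 lip [407 118   3   9  12] [408.58333333 122.5       ] key [ 318  139  109   66 4520] orange bbox 235 446 233 265
233 238 240 3
234 237 241 5
235 238 241 4
236 240 240 1
237 235 235 1
238 236 237 2
239   0
240   0
241   0
242   0
243   0
244   0
245   0
246   0
247   0
248   0
249   0
250   0
251   0
252   0
253   0
254   0
255   0
256 317 344 22
257 316 446 17
258 346 417 3
259 317 445 37
260   0
261   0
262 348 415 12
263 347 416 63
264 416 416 1
265 348 415 68
lip [0.395  0.1158 0.2304] 0.0016
lip [0.3966 0.1179 0.2289] 0.0016
lip [0.4009 0.1148 0.2309] 0.0027
lip [0.3993 0.1127 0.2324] 0.0027
key [0.3856 0.0357 0.0448] 0.0004
key [0.4724 0.1557 0.0401] 0.0003
key [0.5415 0.1063 0.0667] 0.0004
key [ 0.454  -0.0134  0.0708] 0.0003
brk [ 0.4629 -0.03    0.0526] 0.0001
brk [0.5598 0.1054 0.053 ] 0.0
```

Run:
```python
from h import *
m1,i1=load("w1");m2,i2=load("w2")
H=np.array([.5114,.0377,.049]);X=np.array([.813,-.582,0]);Y=np.array([.582,.813,0])
L=[]
for m,im in((m1,i1),(m2,i2)):
    k=(im.max(2)<95).astype(np.uint8);k[150:]=0;k[:100]=0;k[:,:200]=0
    n,lab,st,c=cv2.connectedComponentsWithStats(k);i=1+np.argmax(st[1:,4]);print(st[i]);L.append(st[i])
f=lambda s:[(s[0]-.5,s[1]-.5),(s[0]+s[2]-.5,s[1]-.5),(s[0]+s[2]-.5,s[1]+s[3]-.5),(s[0]-.5,s[1]+s[3]-.5)]
def rep(n,u,v):
    p,e=tri([(m1,u),(m2,v)]);d=p-H;print(n,p.round(4),"rel hinge",(d@X).round(4),(d@Y).round(4),d[2].round(4),"res",round(e[0],4))
for u,v in zip(f(L[0]),f(L[1])): rep("lip",u,v)
rep("tongueA",(239,264),(347,264));rep("tongueB",(311,264),(417.5,264))
rep("coverA",(211,258),(316,258));rep("coverB",(342,258),(446.5,258))
```

```text
[246 113  71  15 934]
[339 113  72  14 950]
lip [0.3735 0.0782 0.0528] rel hinge -0.1357 -0.0474 0.0038 res 0.0002
lip [0.4266 0.1526 0.0575] rel hinge -0.1358 0.0441 0.0085 res 0.0003
lip [0.4409 0.1424 0.0629] rel hinge -0.1182 0.0441 0.0139 res 0.0003
lip [0.3879 0.0678 0.0585] rel hinge -0.1179 -0.0474 0.0095 res 0.0004
tongueA [ 0.5061 -0.0085  0.1611] rel hinge 0.0226 -0.0406 0.1121 res 0.0003
tongueB [0.5545 0.055  0.1569] rel hinge 0.025 0.0391 0.1079 res 0.0003
coverA [ 0.4846 -0.0358  0.1501] rel hinge 0.021 -0.0753 0.1011 res 0.0003
coverB [0.5723 0.0855 0.1489] rel hinge 0.0217 0.0744 0.0999 res 0.0004
```

```bash
cat >> h.py <<'E'
H=np.array([.5114,.0377,.049]);X=np.array([.813,-.582,0]);Y=np.array([.582,.813,0]);YAW=-.6213
Q=quat(YAW)
def P(x,z,y=0): return H+x*X+y*Y+np.array([0,0,z])
def F(): f=get_ft_force();return np.round([f@X,f@Y,f[2]],2)
def rel(): d=get_ee_pos()-H;return np.round([d@X,d@Y,d[2]],4)
E
python3 - <<'E'
from h import *
bot.set_gripper(0.0,20)
bot.move_pose(P(.078,.20),Q);bot.servo_line(P(.078,.060),feed=.1)
print(rel(),F(),get_width());snap("side","s1");snap("wrist","w3");print(get_time_s())
_,im=load("s1");cv2.imwrite("pics/s1c.png",cv2.resize(im[130:290,200:400,::-1],None,fx=4,fy=3.75)[:600])
E
```

```text
[0.0784 0.0002 0.0607] [-0.35  1.02  0.43] -0.0001035721756075683
6.3583
```

View pics/s1c.png

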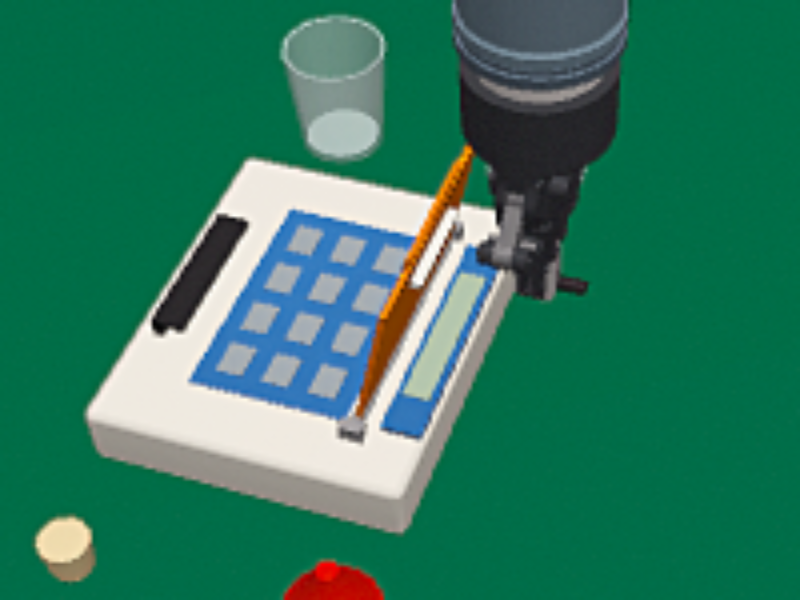

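View pics/w3.png

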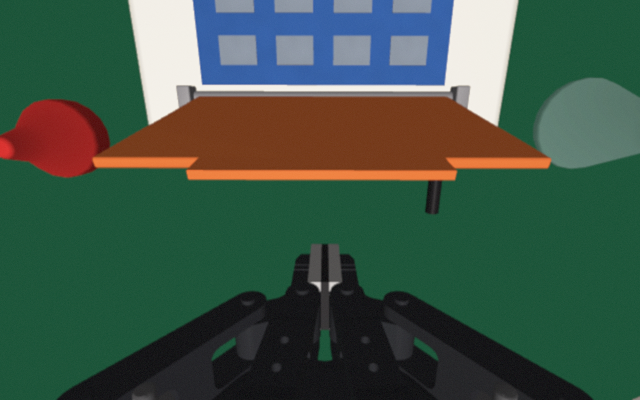

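```bash
cat >> h.py <<'E'
def tip(th,r,n0=.004):
    return P(-r*np.cos(th)+n0*np.sin(th)+.011, r*np.sin(th)+n0*np.cos(th))
E
python3 - <<'E'
from h import *
bot.servo_line(P(.078,.073),feed=.1)
bot.servo_line(P(.035,.073),feed=.06);print(rel(),F())
for th in (1.45,1.3,1.15):
    bot.servo_line(tip(th,.068),feed=.06);print(th,rel(),F())
snap("side","s2");snap("top","t2");snap("wrist","w4");print(get_time_s())
_,im=load("s2");cv2.imwrite("pics/s2c.png",cv2.resize(im[130:290,200:400,::-1],None,fx=4,fy=3.75)[:600])
E
```

```text
[0.0352 0.0001 0.0732] [ 0.57 -0.31 -0.18]
1.45 [0.0065 0.0001 0.068 ] [-0.02 -0.04 -0.36]
1.3 [-0.0039 -0.      0.0665] [-0.31  0.28  0.55]
1.15 [-0.0138 -0.0001  0.0635] [-0.35  0.15 -0.25]
8.9167
```

View pics/s2c.png

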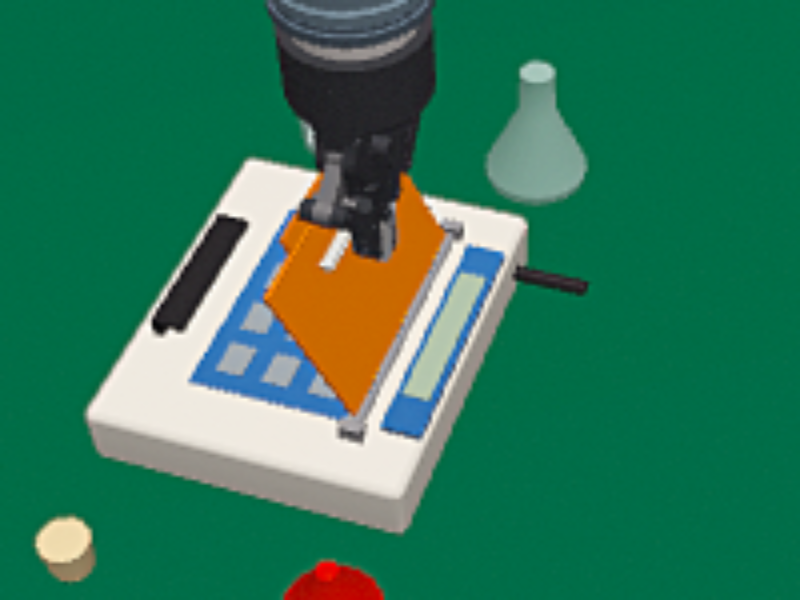

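View pics/w4.png

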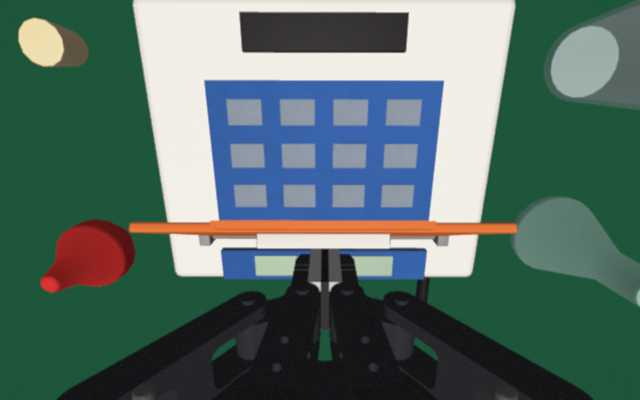

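Run:
```python
from h import *
for th in (1.0,.85,.7,.55,.4,.28,.18):
    bot.servo_line(tip(th,.066),feed=.05);print(th,rel(),F())
snap("side","s3");snap("wrist","w5");print(get_time_s())
_,im=load("s3");cv2.imwrite("pics/s3c.png",cv2.resize(im[130:290,200:400,::-1],None,fx=4,fy=3.75)[:600])
```

```text
1.0 [-0.0219 -0.0001  0.0574] [-0.3   0.17  0.73]
0.85 [-0.0302 -0.0001  0.052 ] [-0.26  0.08  0.43]
0.7 [-0.0375 -0.0002  0.0452] [ 1.65 -0.69  0.38]
0.55 [-0.0438 -0.0002  0.0375] [-0.43  0.42  0.11]
0.4 [-0.0487 -0.0001  0.029 ] [ 0.03 -0.3   0.45]
0.28 [-0.0517 -0.0001  0.0217] [ 0.59 -0.   -0.34]
0.18 [-0.0535 -0.0001  0.0154] [0.26 0.93 0.97]
11.3583
```

View pics/s3c.png

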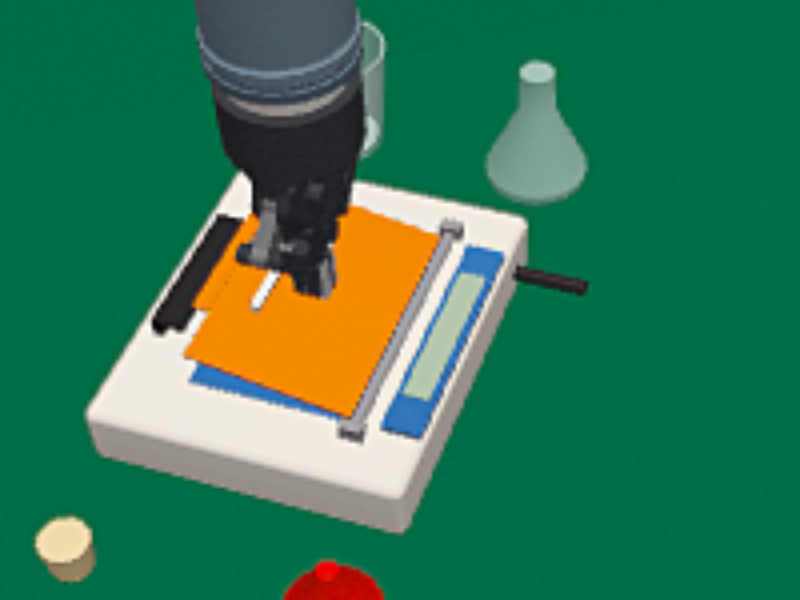

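View pics/w5.png

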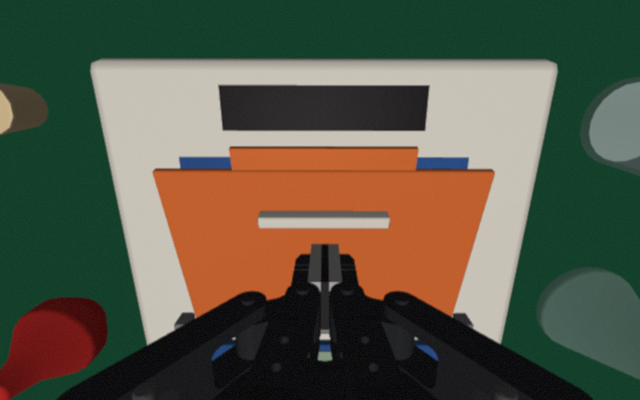

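Run:
```python
from h import *
z=.0154
x=-.052
for z in (.010,.007,.005,.004,.003,.002,.001,0,-.001,-.002,-.003,-.004,-.005,-.006):
    bot.servo_line(P(x,z),feed=.03);bot.hold(.1)
    f=np.mean([F() for _ in range(3)],0).round(2);print(z,rel(),f)
    if f[2]>6: break
snap("side","s4");snap("wrist","w6");print(get_time_s())
```

```text
0.01 [-0.052  -0.0001  0.0099] [ 0.01 -0.51  0.85]
0.007 [-0.0519 -0.      0.0069] [0.86 0.54 1.04]
0.005 [-0.052  0.     0.005] [-1.1   0.49  0.89]
0.004 [-0.052  0.     0.004] [-0.47  0.64  1.16]
0.003 [-0.0521 -0.      0.0029] [-0.42  1.34  1.82]
0.002 [-0.0521  0.      0.002 ] [-0.38  1.08  1.09]
0.001 [-0.052   0.0001  0.0014] [-1.64  0.83  6.29]
14.0083
```

View pics/w6.png

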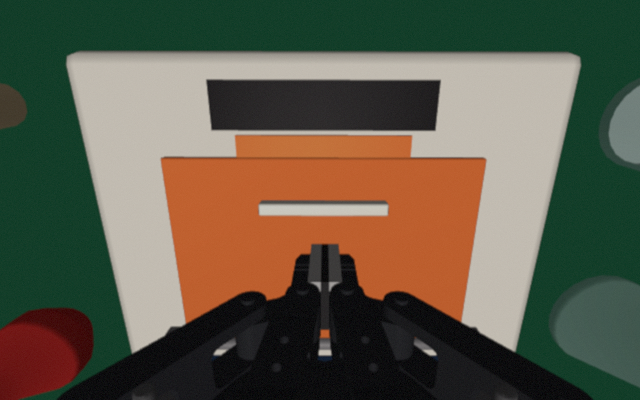

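Run:
```python
from h import *
for x in np.r_[-.056,-.060,-.063,-.066,np.arange(-.068,-.096,-.002)]:
    bot.servo_line(P(x,.0005),feed=.03);bot.hold(.05)
    f=np.mean([F() for _ in range(3)],0).round(2);print(round(x,4),rel(),f)
    if f[0]>13 or f[2]>20: break
snap("side","s5");snap("wrist","w7");print(get_time_s())
```

```text
-0.056 [-0.0547  0.0002  0.0013] [ 0.27 -1.58  7.78]
-0.06 [-0.0586  0.0002  0.0013] [ 0.62 -1.37  6.13]
-0.063 [-0.0615  0.0003  0.0013] [ 0.73 -0.42  7.33]
-0.066 [-0.0645  0.0003  0.0013] [ 0.49 -1.5   7.46]
-0.068 [-0.0663  0.0003  0.0013] [ 1.1  -1.12  6.83]
-0.07 [-0.0681  0.0005  0.0013] [ 1.13 -0.68  5.28]
-0.072 [-0.07    0.0007  0.0013] [ 2.99 -0.52  5.02]
-0.074 [-0.0722  0.0007  0.0013] [2.78 0.69 6.21]
-0.076 [-0.0744  0.0007  0.0012] [ 3.25 -0.18  5.82]
-0.078 [-0.0765  0.0006  0.0012] [2.5  1.6  6.07]
-0.08 [-0.0786  0.0006  0.0011] [1.51 0.24 6.55]
-0.082 [-0.0807  0.0006  0.0011] [2.38 0.67 5.32]
-0.084 [-0.0825  0.0006  0.001 ] [5.76 0.79 5.58]
-0.086 [-0.0826  0.0009  0.0013] [8.94 0.08 2.54]
-0.088 [-0.0827  0.0012  0.0017] [15.18 -1.14  1.04]
18.675
```

View pics/w7.png

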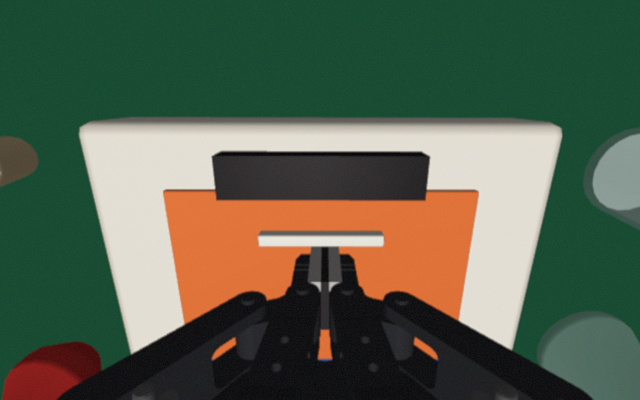

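Run:
```python
from h import *
bot.servo_line(P(-.083,.0015),feed=.02);print(rel(),F())
bot.servo_line(P(-.082,.004),feed=.02);print(rel(),F())
bot.servo_line(P(-.078,.02),feed=.05)
bot.servo_line(P(-.05,.22),feed=.12);print(rel(),F())
m,im=snap("wrist","w8");snap("side","s6");print(get_time_s())
_,im=load("s6");cv2.imwrite("pics/s6c.png",cv2.resize(im[130:290,200:400,::-1],None,fx=4,fy=3.75)[:600])
```

```text
[-0.0824  0.0003  0.0016] [5.81 1.12 2.55]
[-0.0822 -0.      0.0039] [3.68 0.78 0.31]
[-5.030e-02 -2.000e-04  2.193e-01] [ 0.16  0.18 -0.76]
21.7833
```

View pics/w8.png

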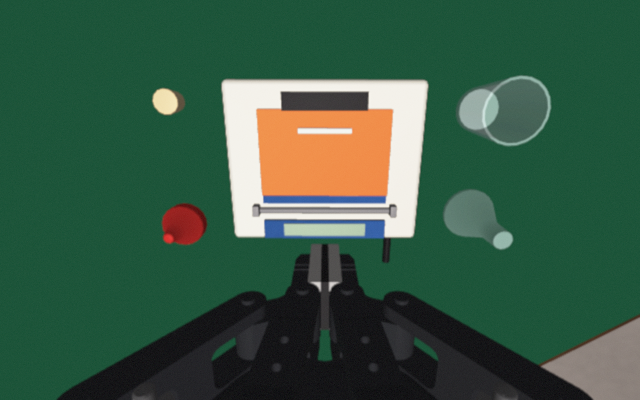

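View pics/s6c.png

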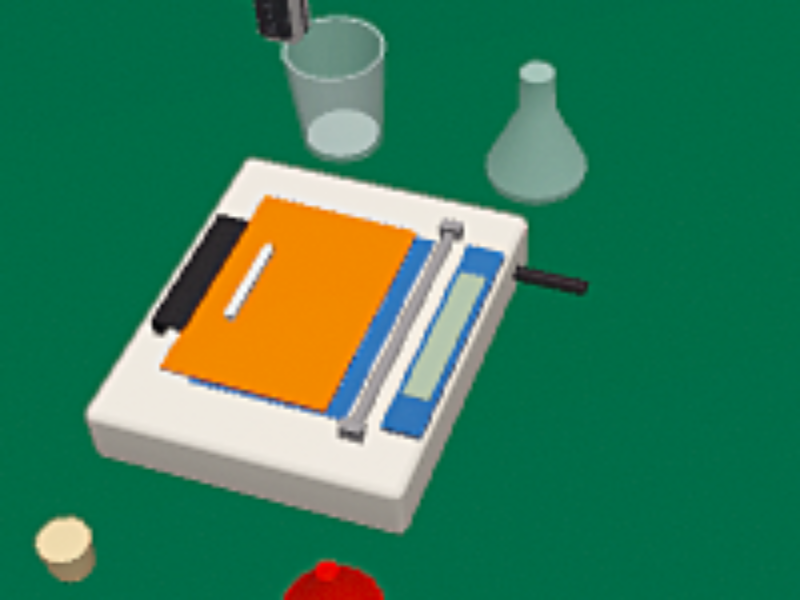

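Run:
```python
from h import *
m,im=load("w8")
for uv,z in(((325,131),.0115-.003+.049),((325,110),.05)):
    print(((onz(m,uv,z)-H)@X).round(4))
bot.hold(.5);m,i2=snap("wrist","w9");print(np.abs(i2.astype(int)-im).mean());bot.finish_job();print(get_time_s())
```

```text
-0.0948
-0.1168
2.56903515625
the job is handed in; nothing more can be done
the job is handed in; nothing more can be done
```

Run:
```python
from h import *
_,a=load("w8");_,b=load("w9");a=cv2.GaussianBlur(a,(9,9),0).astype(int);b=cv2.GaussianBlur(b,(9,9),0).astype(int);d=abs(a-b).max(2);print(d.max(),d[80:240,150:560].mean(),(d>25).sum())
```

```text
the job is handed in; nothing more can be done
```

The cover is shut: it lies flat with its tongue under the black lip, and the lip alone holds it. I handed the job in just over 22 s into the 48 s allowed. No verdict came back.

- **Method:** I found the meter from two wrist-camera views. With the shut fingertips I pushed the cover from behind, from about 1.78 rad down to flat. Pressing down with 5–8 N, I then pushed the rib towards the lip until it stopped, and lifted straight off.
- **Slide:** the end stop showed as a sharp rise in push force to 15 N. At that moment the downward hold had fallen to about 1 N. After release the rib measured 94.8 mm from the hinge. It starts at 81 mm, so the cover is about 14 mm out of 15, within the 2 mm calibration.
- **Cover and bystanders:** the pictures after letting go show the cover flat, the tongue hidden under the lip and the fingers clear. By eye, the beaker, flask, bulb and stopper stand where they began; I did not re-measure their positions.
- **Check not completed:** I compared two wrist pictures taken about 0.5 s apart to confirm the cover was at rest. They differed by 2.6 grey levels on average, which I take to be image noise. The finer comparison could not run once the job was handed in.

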